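One check stroke on a rotary microtome

ROBOT

A 7-joint arm with a two-finger parallel gripper is mounted at the origin on the work surface. World frame = base frame: x ahead of the robot, y to its left, z up, the work surface at z = 0. Lengths are in m, angles in rad, forces in N, time in s.
With the tool pointing down it reaches from about 0.4 to 0.85 m from the base axis. Payload 6.9 kg.
Tool frame: the origin (TCP) lies on the centre line of the jaws, within the pads' length; the fingertips stand 22 mm ahead of it and the grasp point (between the pads) lies 3 mm ahead of it; z points along the fingers, y is the line along which they close (so a half turn about z gives the same grasp; the last joint's range is limited). The gripper opens to 85 mm and grips with 20 to 120 N. Pads are 22 mm wide; open, the fingers measure 114 mm over their backs; the gripper's body (76 mm by 85 mm) begins 54 mm behind the grasp point. The pads swing forward as they close: fully open they stand 13 mm farther back than shut.
Start: joints at [-1.226, 0.507, -0.238, 1.5, 0.126, 1.149, -0.155], TCP at [0.148, 0.607, 0.253] pointing down, gripper open.
Joint ranges: [-3.08, 3.08], [-0.24, 2.05], [-1.43, 1.35], [0, 2.5], [-1.52, 4.66], [0.17, 1.96], [-2.89, 2.89]. Speed limits (rad/s): [2.39, 2.39, 3.14, 3.14, 3.14, 3.14, 3.14].

INTERFACE

Orientations are given as a unit quaternion [w, x, y, z].
In Python, from plant import manip, vision gives the robot as it stands. Calls block until the motion is done:
- manip.goto(position, orientation): joint-space move of the TCP to a pose.
- manip.movel(position, rotation=None, max_speed=0.15, max_force=None): straight line of the TCP; rotation=None keeps the orientation; max_speed is the mean speed in m/s. With max_force (N) it stops when the force on the tool has changed by that much, and returns True; else False.
- manip.goto_joints(angles): joint-space move.
- manip.ungrasp() and manip.close(effort=None): open the fingers fully, or close them until they stop; effort is the grip in N (None keeps the last).
- manip.wait(seconds).
- manip.inverse_kinematics(position, orientation): joint angles nearest the present ones, or None.
- vision.capture(name): name is "scene" or "top" or "wrist"; returns a dict with "frame" (400x640x3 uint8, red, green, blue), "fx", "fy", "cx", "cy" (pixels), "dist_coeffs" ([k1, k2, p1, p2, k3] as OpenCV has them; the pictures are not rectified), "R" (3x3) and "t" (3): a world point X has camera coordinates R X + t. Camera axes: x right, y down, z forward; pixel columns grow to the right and rows downward; lengths in m; the calibration is good to about 2 mm. A picture is of the moment at which its call begins. There is no depth.
A pose or a line that the arm cannot do raises manip.IKError and nothing moves.
- manip.close_job(): hands the job in; it is judged then, once.
Readings, each from a call of its own:
- manip.get_clock(): time.
- manip.get_qpos(): joint angles.
- manip.get_dq(): joint speeds.
- manip.get_joint_efforts(): joint torques, N m.
- manip.get_tcp_pos(): TCP position.
- manip.get_tool_rot(): TCP orientation.
- manip.get_wrist_force(): force on the tool from outside, world axes, zero at the start.
- manip.get_ft_torque(): the same for the moment, N m.
- manip.get_width(): finger opening in m.
- manip.get_grasp_force(): force on a finger pad.
Only numpy, scipy, OpenCV 4.12 (cv2) and the standard library are available. Lean on these libraries where they do the work, as an engineer would, in place of code of your own. Each camera call takes 0.05 s, during which the arm holds its last target. There are 200 camera calls.

TASK

Run one check stroke on the microtome: draw the red locking bolt fully up, turn the handwheel by its crank handle exactly one full turn clockwise (seen from the handle side) and no further, then press the bolt fully home in its notch so that the wheel is locked again. Turn steadily and without crushing the handle, never force the bolt or turn the wheel against it: if the bolt stops on the rim, ease off and nudge the wheel into line. Leave the bottle, the tin and the tube rack where they are.

Things in the scene. Friction and masses are not known exactly. Their poses are not given: they have to be found in the camera images.
- microtome: rotary microtome fixed to the bench: white cabinet 270 x 220 x 265 mm on a grey base plate 430 x 220 mm, knife holder and specimen head at one end. Origin on the bench, straight below the axle, in the plane of the cabinet wall behind the wheel. Axes: x level, in the wheel's plane, away from the knife end; y along the axle into the cabinet; z up. The wheel and crank handle are on the -y side
- hub (a point): centre of the outer face of the handwheel, on its axle, 145 mm above the bench, 37 mm out from the cabinet wall; axes as the microtome's. The wheel is 176 mm across, 22 mm thick, with a grey rim
- crank (a point): point on the centre line of the black crank handle: a worn plastic sleeve 26 mm thick, 80 mm long, spinning on its pin with 3.5 mm play all round, so the wheel lags behind the hand; parallel to the axle, on the microtome's -y side. The point is 62 mm from the axle, 55 mm outside the wheel's face, 30 mm from the handle's end; at the start 207 mm above the bench. Hold it with 20 to 30 N a finger: less slips, over 40 N crushes it
- bolt_knob (a point): centre of the upright red knob (23 mm across, 26 mm high) of the locking bolt, straight above the axle, 11 mm behind the wheel's outer face; 288 mm above the bench when home, 306 mm when fully drawn. It slides up and down in a bracket (34 x 44 mm) whose top is 25 mm below this point when home. 4 to 5 N move it; it stays where it is left
- wheel_angle (a joint): angle of the wheel in rad: 0 at the start (locked, handle on top, specimen head up), growing clockwise seen from the handle side (from the top the handle goes to the microtome's +x, then down); 6.283 is one full turn. It drives the specimen head down and up. It drags: 6 to 14 N at the handle turn it, most while the head rises (second half), so it tends to stop short; it stays where it is left
- bolt_height (a joint): height of the bolt in m: 0 home in the notch, 0.018 fully drawn, clear of the rim above 0.013. Its flat-ended 10 mm pin enters a 12 mm notch between two brass jaws of the rim only when the wheel is within about 0.7 degree (0.012 rad, 1 mm at the rim) of its place; otherwise it stops on the jaws about 12 mm above home, and more than 25 N on it there is too much
- handwheel: the handwheel's disc, rim and handle; origin on the axle in the plane of the cabinet wall, 37 mm behind its outer face; axes turn with the wheel
- lock_bolt: the locking bolt with its red knob; origin at the tip of its pin, 67 mm below the middle of the knob
- bottle: loose glass bottle with blue cap, 64 mm across, 135 mm high; origin at the centre of its underside. Not to be touched
- tin: loose steel tin 108 x 75 x 39 mm; origin at the centre of its underside. Not to be touched
- tube_rack: loose blue tube rack 110 x 70 mm, 42 mm high with its tubes; origin at the centre of its underside. Not to be touched

How it is judged:
By the outcome, as a careful person would: the job done as asked, in the order asked, and still so for the second after the job is handed in, with the robot touching nothing.
It also fails if it takes over 72 s, if anything falls off the work surface, if the arm or the gripper's body presses on something with over 40 N, if the wrist force passes 120 N, or if a joint passes its speed limit or range.

## Working session

There is one attempt and no reset: what is moved stays moved. The work goes in short steps, each a Python script; the robot and the scene stay as the last script left them, time stands still between calls to the robot, and variables do not carry over. Pictures are saved under pics/ and viewed, at most 10 in all, crops included, and the job is handed in when it is done.

```bash
mkdir -p pics; ls; python3 - <<'E'
from plant import manip, vision
import cv2
for n in ("scene","top"):
    c=vision.capture(n); cv2.imwrite(f"pics/{n}0.png",c["frame"][:,:,::-1])
    print(n,c["fx"],c["cx"],c["cy"],c["dist_coeffs"],-c["R"].T@c["t"],c["R"][2])
print(manip.get_clock(),manip.get_tool_rot(),manip.get_width())
E
```

```text
pics
scene 498.3407003589122 322.74415079138714 196.38687647620026 [-0.01959262  0.          0.          0.          0.        ] [ 1.23725567 -0.55669995  0.86160436] [-0.66108921  0.40984864 -0.62847844]
top 414.86840763159967 323.96797540438473 199.8182690075202 [-0.06003455  0.          0.          0.          0.        ] [ 0.46112795 -0.11171423  1.19485676] [ 0.07707314  0.01128797 -0.99696154]
0.1 [-8.65452095e-05  1.19095371e-01  9.92882463e-01 -8.37007754e-04] 0.08511409001355998
```

View pics/scene0.png

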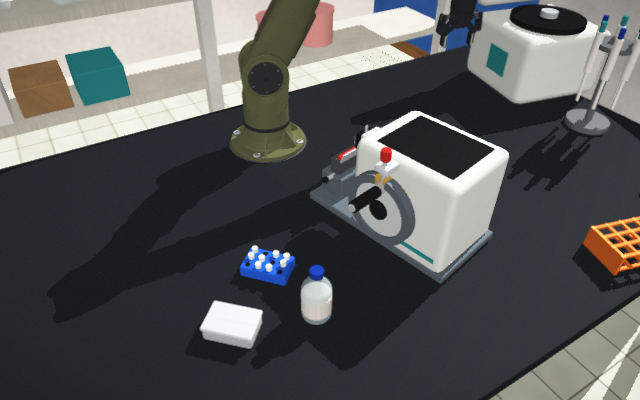

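View pics/top0.png

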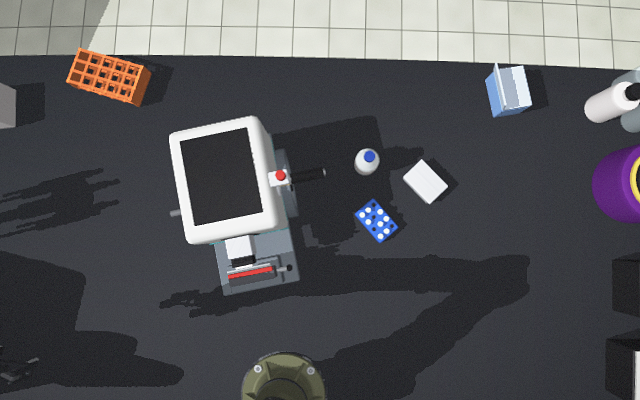

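The scene view shows the red knob at (386,155) and the handle from (352,208) to (381,190). In the top view the knob is at (280,175) and the handle runs along (291,179)–(325,173). The bottle, rack and tin are at (367,160), (376,220) and (426,181).

```bash
cat > h.py <<'E'
from plant import manip, vision
import cv2, numpy as np
from scipy.spatial.transform import Rotation as Ro
def ray(c,p):
    K=np.array([[c["fx"],0,c["cx"]],[0,c["fy"],c["cy"]],[0,0,1.]])
    u=cv2.undistortPoints(np.array(p,float).reshape(-1,1,2),K,np.array(c["dist_coeffs"],float)).reshape(-1,2)
    d=np.c_[u,np.ones(len(u))]@c["R"]; return -c["R"].T@c["t"], d/np.linalg.norm(d,axis=1)[:,None]
def onz(c,p,z):
    o,d=ray(c,p); return o+d*((z-o[2])/d[:,2])[:,None]
def tri(cs,ps):
    A=0;b=0;L=[]
    for c,p in zip(cs,ps):
        o,d=ray(c,p);M=np.eye(3)-np.outer(d[0],d[0]);A=A+M;b=b+M@o;L.append((o,M))
    X=np.linalg.solve(A,b); return X,[np.linalg.norm(M@(X-o)) for o,M in L]
def red(c,box):
    x0,y0,x1,y1=box;f=c["frame"][y0:y1,x0:x1].astype(int)
    m=((f[...,0]>110)&(f[...,1]<0.5*f[...,0])&(f[...,2]<0.5*f[...,0])).astype(np.uint8)
    n,l,s,ce=cv2.connectedComponentsWithStats(m); i=1+np.argmax(s[1:,4])
    return ce[i]+[x0,y0],s[i]
E
python3 - <<'E'
from h import *
t=vision.capture("top");s=vision.capture("scene")
pt,st=red(t,(262,160,300,192));ps,ss=red(s,(370,140,400,172))
print(pt,st,ps,ss); print("knob",*tri([t,s],[pt,ps]), onz(t,[pt],.300),onz(s,[ps],.288))
g=t["frame"].max(2)
# black top panel
m=np.zeros_like(g); m[115:240,165:275]=(g[115:240,165:275]<90)
n,l,stt,ce=cv2.connectedComponentsWithStats(m); i=l[175,220]
c=cv2.findContours((l==i).astype(np.uint8),cv2.RETR_EXTERNAL,cv2.CHAIN_APPROX_NONE)[0][0]
P=onz(t,c.reshape(-1,2),.265)[:,:2].astype(np.float32); print("panel",cv2.minAreaRect(P),stt[i])
w=(g>150).astype(np.uint8); n,l,stt,ce=cv2.connectedComponentsWithStats(w); i=l[130,180]
c=cv2.findContours((l==i).astype(np.uint8),cv2.RETR_EXTERNAL,cv2.CHAIN_APPROX_NONE)[0][0]
P=onz(t,c.reshape(-1,2),.255)[:,:2].astype(np.float32); print("cab",cv2.minAreaRect(P),cv2.boxPoints(cv2.minAreaRect(P)),stt[i])
# crops upsampled
a=cv2.resize(t["frame"][140:240,255:355],None,fx=6,fy=6,interpolation=cv2.INTER_CUBIC)
cv2.imwrite("pics/tc.png",np.clip(a[:,:,::-1].astype(float)*2,0,255))
for q in ((367,160),(376,220),(426,181)): print(onz(t,[q],.05))
print("handle rough",onz(t,[(291,179),(325,173)],.207))
b=cv2.resize(s["frame"][140:240,320:420],None,fx=6,fy=6,interpolation=cv2.INTER_CUBIC)
cv2.imwrite("pics/sc.png",np.clip(b[:,:,::-1].astype(float)*1.6,0,255))
E
```

```text
[280.01298701 174.76623377] [14 10 10 11 77] [385.59722222 154.48611111] [ 10   7  12  16 144]
knob [ 0.58411563 -0.00265498  0.28956106] [np.float64(0.0005342435740583722), np.float64(0.00053424357405847)] [[ 0.58239701 -0.00435656  0.3       ]] [[ 0.58252016 -0.00061419  0.288     ]]
panel ((0.581463634967804, 0.13554881513118744), (0.19776424765586853, 0.15724444389343262), 13.460192680358887) [ 180  128   83   98 5898]
cab ((0.5393648743629456, -0.8374006748199463), (0.0025183656252920628, 0.0), 91.48370361328125) [[ 0.5393975  -0.8386594 ]
 [ 0.5393975  -0.8386594 ]
 [ 0.5393323  -0.83614194]
 [ 0.5393323  -0.83614194]] [     0      0    640    400 205960]
[[ 0.66427057 -0.2156292   0.05      ]]
[[ 0.49775452 -0.24373963  0.05      ]]
[[ 0.60986833 -0.38104241  0.05      ]]
handle rough [[ 0.58544815 -0.02000394  0.207     ]
 [ 0.60212321 -0.1011986   0.207     ]][ WARN:0@1.958] global loadsave.cpp:1063 imwrite_ Unsupported depth image for selected encoder is fallbacked to CV_8U.
```

View pics/tc.png

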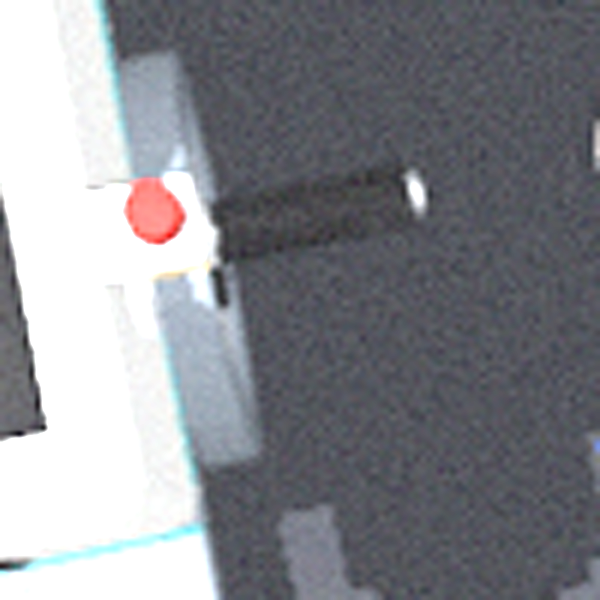

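View pics/sc.png

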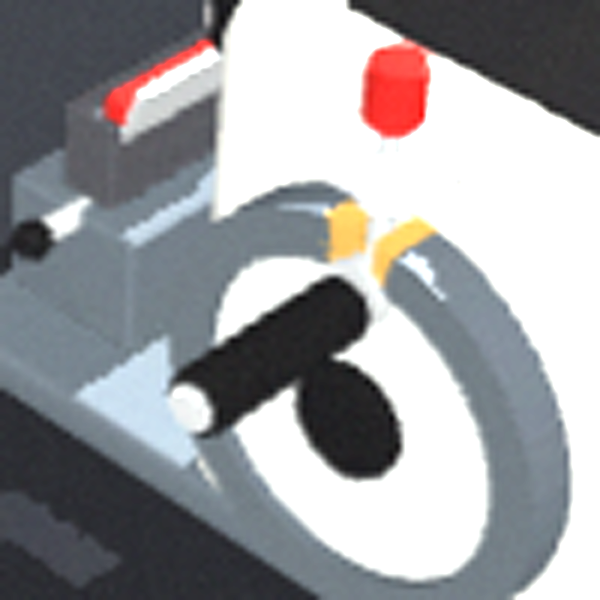

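The crops agree with the mask results. The handle axis runs from about (292.5,178.8) to (322.7,171.7) in the top view, which matches yaw 13.5° and knob xy (0.583,-0.0025). In the scene crop the pin and brass jaws are visible at (358,228). The bottle stands almost in line with the axle, so I'll hold the crank with the tool tilted down instead of horizontal. Next I check IK and hover over the knob.

```bash
cat >> h.py <<'E'
yaw=np.radians(13.46); X=np.array([np.cos(yaw),np.sin(yaw),0]); Y=np.array([-np.sin(yaw),np.cos(yaw),0]); Z=np.array([0,0,1.])
def quat(tilt,sg=1):
    z=-Z*np.cos(tilt)+Y*np.sin(tilt); y=sg*X; x=np.cross(y,z)
    return np.roll(Ro.from_matrix(np.c_[x,y,z]).as_quat(),1), z
KN=np.array([.583,-.0025,.288])
def crank(a,r=.062,lead=0.):  # grasp point on circle, a = hand angle
    hub=np.array([KN[0],KN[1],.145])-.066*Y
    return hub+r*(np.sin(a)*X+np.cos(a)*Z)
E
python3 - <<'E'
from h import *
for sg in (1,-1):
    q,z=quat(0,sg); print(sg,"knob",manip.inverse_kinematics(KN+[0,0,.11],q))
    for T in (25,35):
        q,z=quat(np.radians(T),sg)
        for a in (0,1.57,3.14,4.71):
            j=manip.inverse_kinematics(crank(a)-.003*z,q); print(T,a,None if j is None else np.round(j,2))
E
```

```text
1 knob [-0.33218401  0.38956221  0.47450058  1.34488494 -0.17573053  1.44846204
  0.36797768]
25 0 [ 0.05  0.66  0.41  1.49 -0.6   1.37  0.88]
25 1.57 [ 0.12  0.77  0.22  1.39 -0.55  1.28  0.77]
25 3.14 [ 0.2   0.76  0.15  1.61 -0.54  1.08  0.88]
25 4.71 [ 0.15  0.64  0.29  1.71 -0.57  1.17  0.97]
35 0 [ 0.15  0.72  0.36  1.44 -0.68  1.5   0.93]
35 1.57 [ 0.2   0.84  0.2   1.33 -0.65  1.42  0.84]
35 3.14 [ 0.34  0.83  0.02  1.54 -0.55  1.2   0.9 ]
35 4.71 [ 0.31  0.7   0.15  1.65 -0.59  1.28  0.99]
-1 knob [-0.64756759  0.55621948  1.15194499  1.34871886 -0.50346127  1.54838719
 -2.4539346 ]
25 0 [-0.26  0.89  1.15  1.5  -0.98  1.71 -1.91]
25 1.57 [-0.25  1.04  1.15  1.4  -1.11  1.71 -1.95]
25 3.14 [-0.26  1.07  1.15  1.62 -1.13  1.61 -1.75]
25 4.71 [-0.26  0.92  1.15  1.72 -0.99  1.58 -1.72]
35 0 [-0.17  0.97  1.15  1.45 -1.06  1.89 -1.86]
35 1.57 [-0.16  1.1   1.15  1.34 -1.2   1.9  -1.92]
35 3.14 [-0.17  1.14  1.15  1.55 -1.18  1.81 -1.71]
35 4.71 [-0.16  1.    1.15  1.66 -1.03  1.78 -1.65]
```

```bash
python3 - <<'E'
from h import *
q,z=quat(0); p=manip.get_tcp_pos()
manip.movel([p[0],p[1],.40],max_speed=.3)
manip.goto(KN+[0,0,.10],q)
c=vision.capture("wrist"); cv2.imwrite("pics/w1.png",c["frame"][:,:,::-1])
print(manip.get_clock(),manip.get_tcp_pos(),manip.get_wrist_force(),c["fx"],-c["R"].T@c["t"],c["R"][2])
K=np.array([[c["fx"],0,c["cx"]],[0,c["fy"],c["cy"]],[0,0,1.]])
pr=lambda P:cv2.projectPoints(np.array([P]),cv2.Rodrigues(c["R"])[0],c["t"],K,np.array(c["dist_coeffs"]))[0].ravel()
print(pr(KN),pr(KN+[0,0,.013]),pr(crank(0)))
E
```

```text
3.5417 [ 0.58308378 -0.00131224  0.38786079] [-0.23713959 -0.5297459   0.18888133] 351.63588657679395 [0.56837595 0.06394669 0.50799453] [ 0.06196333 -0.25625017 -0.96462241]
[313.44416409 217.84321531] [313.31945479 224.05137689] [313.89891352 260.08246261]
```

View pics/w1.png

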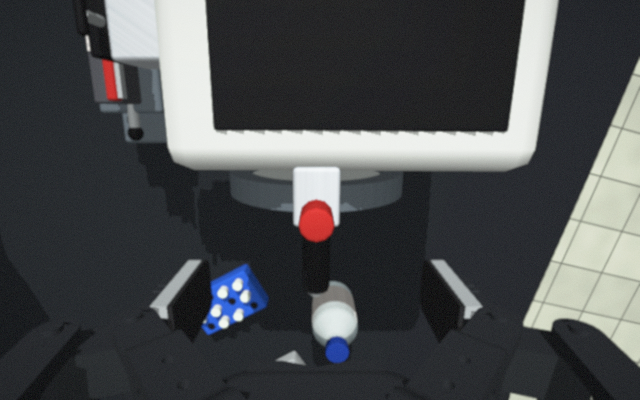

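The knob shows at (316,222) against a predicted (313,221), so it is about 1.5 mm further along +x. The wall is level in the image, so the yaw is right. Next: grasp and draw the bolt.

```bash
sed -i 's/^KN=.*/KN=np.array([.583,-.0025,.288])+.0013*X/' h.py; python3 - <<'E'
from h import *
q,z=quat(0)
manip.movel(KN+[0,0,.045],q,.15)
c=vision.capture("wrist"); print("red",red(c,(200,100,440,330)))
K=np.array([[c["fx"],0,c["cx"]],[0,c["fy"],c["cy"]],[0,0,1.]])
pr=lambda P:cv2.projectPoints(np.array([P]),cv2.Rodrigues(c["R"])[0],c["t"],K,np.array(c["dist_coeffs"]))[0].ravel()
print("pred",pr(KN),pr(KN+[0,0,.013]))
print(manip.movel(KN+[0,0,.006],q,.08,max_force=12),manip.get_tcp_pos(),manip.get_wrist_force())
manip.close(25); print(manip.get_width(),manip.get_grasp_force(),manip.get_tcp_pos(),manip.get_wrist_force(),manip.get_clock())
cv2.imwrite("pics/w2.png",vision.capture("wrist")["frame"][:,:,::-1])
print(manip.movel(KN+[0,0,.006+.019],q,.05,max_force=18),manip.get_tcp_pos(),manip.get_wrist_force(),manip.get_width(),manip.get_clock())
t=vision.capture("top");s=vision.capture("scene")
cv2.imwrite("pics/s2.png",cv2.resize(s["frame"][120:220,340:440],None,fx=6,fy=6,interpolation=cv2.INTER_CUBIC)[:,:,::-1])
E
```

```text
red (array([313.85471331, 252.10592809]), array([  91,  123,   47,   57, 2058], dtype=int32))
pred [313.13356104 247.50296061] [312.9516733  257.96173494]
False [ 0.58450225 -0.00224803  0.29442846] [ 0.36676225 -0.65059427 -0.35228839]
0.02209793078629955 24.677859842777252 [ 0.58383705 -0.00234479  0.29428584] [-3.98097082 -0.37619975  5.0570859 ] 5.3333
True [ 0.58361408 -0.00236788  0.31233205] [ 2.33685932 -0.36440669  3.48461127] 0.022170710481633688 5.8083
```

View pics/s2.png

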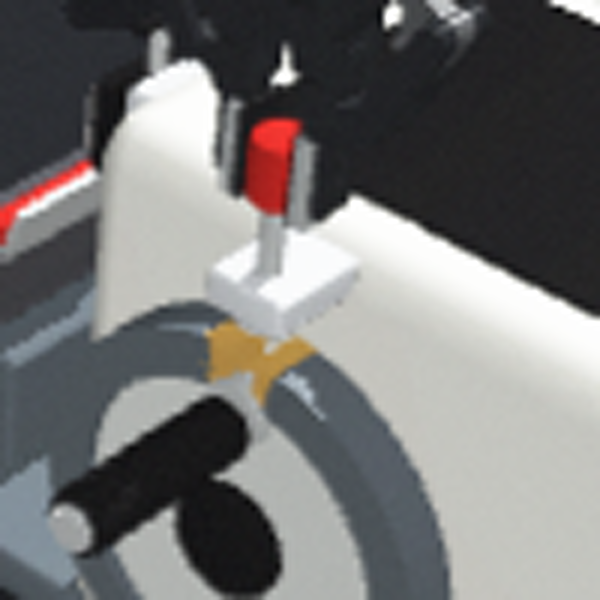

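The bolt is fully drawn: it rose 18.05 mm to the stop, and the crop shows the knob lifted with the shaft showing at (270,250). I release it, go to the crank pre-grasp pose and take reference pictures.

```bash
sed -i 's/^KN=.*/KN=np.array([.583,-.0025,.288])+.0004*X/' h.py; python3 - <<'E'
from h import *
q,z=quat(0)
manip.ungrasp(); manip.movel(KN+[0,0,.09],q,.2)
q,z=quat(np.radians(30))
manip.goto(crank(0)-.10*z,q); manip.wait(.2)
w=vision.capture("wrist");s=vision.capture("scene");t=vision.capture("top")
cv2.imwrite("pics/w3.png",w["frame"][:,:,::-1]); cv2.imwrite("pics/s3.png",s["frame"][:,:,::-1])
print(manip.get_clock(),manip.get_tcp_pos(),crank(0)-.1*z)
print(red(t,(262,155,300,192)))
v=np.vstack([w["frame"], cv2.resize(s["frame"][120:220,320:480],(640,400),interpolation=cv2.INTER_CUBIC)])
cv2.imwrite("pics/v3.png",cv2.resize(v[:,:,::-1],(480,600)))
E
```

```text
8.0667 [ 0.61061    -0.11365918  0.29450634] [ 0.61038992 -0.11522068  0.29360254]
(array([279.025 , 173.6125]), array([13, 14, 10, 11, 80], dtype=int32))
```

View pics/v3.png

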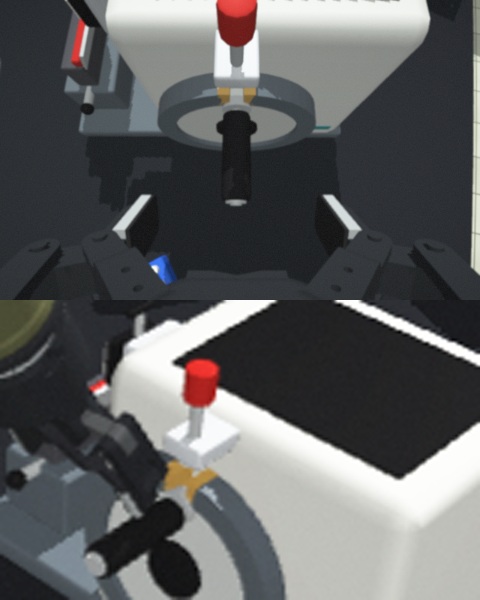

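The wrist view shows the bolt drawn and both brass jaws at about (296,127) and (333,127). The handle is centred between the fingers, so this pose serves as the reference for checking the turn. Next I grasp the handle and probe the play.

```bash
cat >> h.py <<'E'
QC,zc=quat(np.radians(30))
def mic(v): return np.array([np.dot(v,X),np.dot(v,Y),v[2]])
def st(tag=""):
    p=manip.get_tcp_pos()+.003*zc-crank(0,0)
    print(tag,"t%.2f"%manip.get_clock(),"dxyz mm",np.round(mic(p)*1e3,2),"F",np.round(mic(manip.get_wrist_force()),1),"w%.4f g%.1f"%(manip.get_width(),manip.get_grasp_force()))
E
python3 - <<'E'
from h import *
manip.movel(crank(0)-.003*zc,QC,.12,max_force=12); st("in")
manip.close(25); st("closed")
for d in (1,2,3,4,5):
    manip.movel(crank(0)-.003*zc+d*1e-3*X,QC,.02); st(d)
E
```

```text
in t9.03 dxyz mm [ 0.18 -0.7  62.6 ] F [-0.2 -0.3  0.4] w0.0853 g0.0
closed t9.60 dxyz mm [ 0.09 -0.21 62.22] F [ 0.3 -0.8  1.6] w0.0250 g26.8
1 t9.85 dxyz mm [ 1.2  -0.19 62.19] F [ 0.7 -1.2  3.4] w0.0251 g26.8
2 t10.10 dxyz mm [ 2.18 -0.21 62.18] F [ 0.  -1.4  3.9] w0.0252 g26.9
3 t10.35 dxyz mm [ 3.13 -0.21 62.13] F [ 0.4 -2.5  4.1] w0.0248 g27.0
4 t10.60 dxyz mm [ 3.67 -0.18 62.12] F [-1.  -1.9  5.6] w0.0249 g27.2
5 t10.85 dxyz mm [ 3.78 -0.18 62.05] F [-4.4 -1.8  6.9] w0.0248 g27.3
```

The play is taken up at dx = 3.7 mm, so the hand reads 3.7 mm past top when the wheel is at 0. That same reading will mark the full turn. Turning now.

```bash
python3 - <<'E'
from h import *
A=np.linspace(.06,2*np.pi+.0,37)
for i,a in enumerate(A[1:],1):
    manip.movel(crank(a)-.003*zc,QC,.04)
    F=mic(manip.get_wrist_force())
    if i%4==0: st("a%.2f"%a)
    if np.linalg.norm(F)>45 or manip.get_grasp_force()<15: st("STOP %.2f"%a); break
E
```

```text
a0.75 t12.48 dxyz mm [42.95 -0.27 46.34] F [ 0.3 -3.3  9.3] w0.0251 g27.5
a1.44 t14.15 dxyz mm [61.21 -0.3   7.57] F [-0.4 -4.5  1.2] w0.0248 g26.9
a2.13 t15.82 dxyz mm [ 52.42  -0.25 -32.96] F [-0.1 -5.7  2.3] w0.0251 g27.1
a2.83 t17.48 dxyz mm [ 20.46  -0.17 -57.25] F [ 1.  -5.3 10.5] w0.0253 g27.6
a3.52 t19.15 dxyz mm [-20.03  -0.07 -57.17] F [ 6.8 -3.9  0. ] w0.0255 g26.8
a4.21 t20.82 dxyz mm [-5.276e+01  2.000e-02 -3.027e+01] F [ 5.  -3.6 -3.5] w0.0253 g26.6
a4.90 t22.48 dxyz mm [-6.050e+01  2.000e-02  1.243e+01] F [ 0.5 -4.4 -4.5] w0.0250 g26.6
a5.59 t24.15 dxyz mm [-4.232e+01 -2.000e-02  4.842e+01] F [-11.3  -3.6  -1.2] w0.0253 g27.1
a6.28 t25.82 dxyz mm [-1.25 -0.12 63.03] F [-6.2 -4.5  0.2] w0.0253 g27.1
```

```bash
python3 - <<'E'
from h import *
b=crank(0)-.003*zc
cmd=1e-3
for k in range(14):
    manip.movel(b+cmd*X,QC,.02)
    dx=mic(manip.get_tcp_pos()+.003*zc-crank(0,0))[0]*1e3
    if k%2==0 or dx>3.5: st("cmd %.1f"%(cmd*1e3))
    if dx>3.5: break
    cmd+=min(1e-3,max(.3e-3,(3.7-dx)*.6e-3))
# relax to middle of play, release, back off to the reference pose
F=mic(manip.get_wrist_force())
manip.movel(b+.5e-3*X,QC,.03); st("relaxed")
manip.ungrasp(); st("open")
manip.movel(crank(0)-.10*zc,QC,.15); manip.wait(.2)
w=vision.capture("wrist"); print(manip.get_tcp_pos(),manip.get_clock())
cv2.imwrite("pics/w4.png",w["frame"][:,:,::-1])
r=cv2.imread("pics/w3.png")[:,:,::-1]
def gold(f):
    f=f[110:150,270:360].astype(int); m=(f[...,0]-f[...,2]>45)&(f[...,0]>90)
    n,l,s,c=cv2.connectedComponentsWithStats(m.astype(np.uint8)); o=[i for i in range(1,n) if s[i,4]>15]
    return [(np.round(c[i]+[270,110],2),s[i]) for i in o]
print(gold(r),gold(w["frame"]))
a=np.vstack([cv2.resize(f[60:200,240:400],(640,560//2*1),interpolation=cv2.INTER_CUBIC) for f in (r,w["frame"])])
cv2.imwrite("pics/v4.png",a[:,:,::-1])
E
```

```text
cmd 1.0 t26.07 dxyz mm [-0.89 -0.12 62.94] F [-7.4 -4.1 -0.9] w0.0250 g27.1
cmd 3.0 t26.57 dxyz mm [ 0.79 -0.13 62.87] F [-9.4 -4.1 -1.2] w0.0253 g27.1
cmd 5.0 t27.07 dxyz mm [ 2.78 -0.18 62.87] F [-9.  -4.9  0.3] w0.0249 g27.1
cmd 5.8 t27.57 dxyz mm [ 3.52 -0.12 62.84] F [-10.1  -4.4  -0.6] w0.0253 g27.1
relaxed t27.89 dxyz mm [ 1.02 -0.1  63.14] F [ 0.5 -5.1 -0.4] w0.0249 g27.1
open t28.51 dxyz mm [ 0.52  0.13 61.97] F [-0.1  0.2  0.5] w0.0853 g0.0
[ 0.61021997 -0.11461764  0.29300377] 29.5583
[(array([298.25, 125.54]), array([ 20,   7,  16,  22, 275], dtype=int32)), (array([331.63, 125.32]), array([ 55,   7,  16,  21, 265], dtype=int32))] [(array([298.67, 122.05]), array([ 20,   3,  17,  22, 275], dtype=int32)), (array([332.52, 122.39]), array([ 55,   4,  17,  21, 271], dtype=int32))]
```

View pics/v4.png

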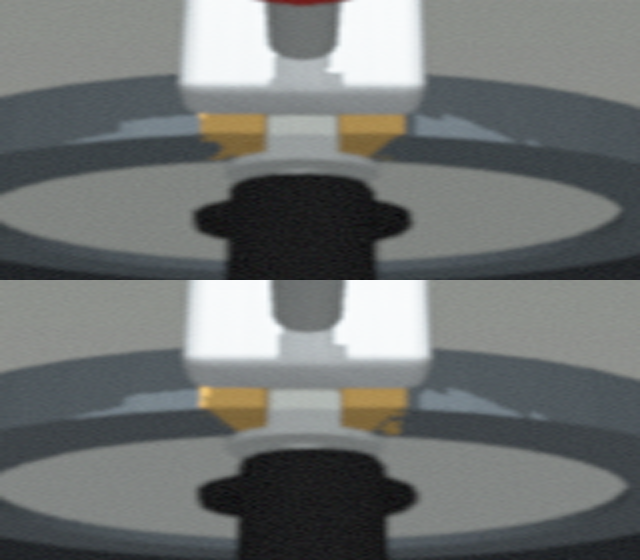

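The lower image (after the turn) shows the notch back under the bracket, with its centre at about 305 against a bracket centre of 307.5. In the reference these were 304 and 302, so the wheel looks roughly 0.5–0.7 mm short. I'll measure that sub-pixel.

```bash
python3 - <<'E'
from h import *
from scipy.ndimage import gaussian_filter1d
r=cv2.imread("pics/w3.png")[:,:,::-1];n=cv2.imread("pics/w4.png")[:,:,::-1]
def edge(p,thr):  # subpixel crossing positions
    s=np.sign(p-thr);i=np.where(s[:-1]*s[1:]<0)[0];return i+(thr-p[i])/(p[i+1]-p[i])
for f,dy in ((r,0),(n,-3)):
    br=f[84+dy:100+dy,270:360].astype(float).mean(2).mean(0); e=edge(br,195)+270
    g=f[119+dy:126+dy,270:360].astype(float); g=(g[...,0]-g[...,2]).mean(0); h=edge(g,30)+270
    print("bracket",np.round(e,2),(e[0]+e[-1])/2,"jaws",np.round(h,2),h.mean() if len(h)==4 else None)
E
```

```text
bracket [285.55 308.36 322.   344.77] 315.1596852763562 jaws [289.5  306.27 323.95 340.95] 315.1676024720887
bracket [286.54 309.76 323.06 346.35] 316.4460664044932 jaws [289.15 306.68 324.62 341.46] 315.4755193991163
```

The jaws sit about 0.6 mm (0.006 rad) short after parallax, which agrees with the hand-position estimate and is inside the 1 mm window. I'll press the bolt gently under a force limit.

```bash
python3 - <<'E'
from h import *
q,z=quat(0)
manip.goto(KN+[0,0,.09],q)
D=KN+[0,0,.018+.006]
print(manip.movel(D,q,.1,max_force=10),manip.get_tcp_pos(),manip.get_wrist_force())
manip.close(25); print(manip.get_width(),manip.get_grasp_force(),manip.get_tcp_pos(),manip.get_wrist_force())
for dz in (-.003,-.0055,-.008,-.012,-.016,-.0185):
    h=manip.movel(D+[0,0,dz],q,.03,max_force=12)
    print(dz,h,np.round(manip.get_tcp_pos(),4),np.round(mic(manip.get_wrist_force()),1),"%.2f"%manip.get_clock())
    if h: break
E
```

```text
False [ 0.58373585 -0.00304175  0.31228617] [-0.09917391 -0.16455411 -0.46895709]
0.022576004310730466 26.43462985754013 [ 0.5836465  -0.00226266  0.31222691] [0.91101767 0.78847037 1.69040986]
-0.003 False [ 0.5836 -0.0023  0.3089] [1.1 0.  0.9] 31.93
-0.0055 False [ 0.5836 -0.0023  0.3063] [1.9 0.5 0.3] 32.17
-0.008 False [ 0.5836 -0.0023  0.3038] [ 3.  -0.2  0. ] 32.42
-0.012 False [ 0.5836 -0.0023  0.2996] [ 4.2  0.4 -1.9] 32.71
-0.016 False [ 0.5835 -0.0023  0.2956] [ 5.6  0.1 -2.4] 32.99
-0.0185 False [ 0.5836 -0.0023  0.2946] [2.1 1.4 8.1] 33.24
```

```bash
python3 - <<'E'
from h import *
q,z=quat(0); D=KN+[0,0,.024]
for dz in (-.0195,-.0205):
    h=manip.movel(D+[0,0,dz],q,.03,max_force=10)
    print(dz,h,np.round(manip.get_tcp_pos(),4),np.round(mic(manip.get_wrist_force()),1),"%.2f"%manip.get_clock())
    if h: break
manip.movel(manip.get_tcp_pos(),q,.03); print(manip.get_wrist_force())
manip.ungrasp(); manip.movel(KN+[0,0,.09],q,.2)
manip.goto(crank(0)-.10*zc,QC); manip.wait(.2)
w=vision.capture("wrist");s=vision.capture("scene"); print(manip.get_tcp_pos(),manip.get_clock())
s0=cv2.cvtColor(cv2.imread("pics/scene0.png"),cv2.COLOR_BGR2RGB)
print(red(s,(370,130,400,172)),red({"frame":s0},(370,130,400,172)))
v=np.vstack([w["frame"], cv2.resize(s["frame"][120:220,320:480],(640,400),interpolation=cv2.INTER_CUBIC)])
cv2.imwrite("pics/v5.png",cv2.resize(v[:,:,::-1],(480,600)))
E
```

```text
-0.0195 False [ 0.5836 -0.0024  0.2945] [ 0.4  2.5 12.9] 33.49
-0.0205 False [ 0.5837 -0.0024  0.2945] [-1.9  3.4 20.1] 33.74
[1.32675842 1.26197464 8.62918558]
[ 0.61064372 -0.11341724  0.2945379 ] 36.1917
(array([385.59722222, 154.48611111]), array([ 10,  17,  12,  16, 144], dtype=int32)) (array([385.59722222, 154.48611111]), array([ 10,  17,  12,  16, 144], dtype=int32))
```

View pics/v5.png

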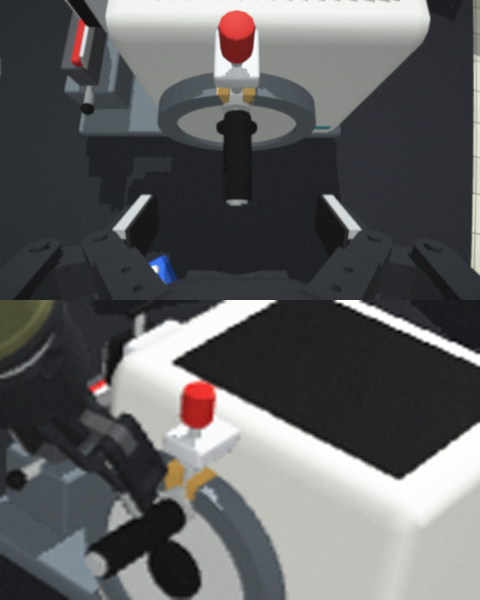

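The knob centroid in the scene view, (385.6,154.5), is identical to the starting picture. The pin sits between the jaws, the handle is on top and the robot is clear of everything. Handing in.

```bash
python3 -c "
from plant import manip
print(manip.get_wrist_force()); print(manip.close_job())"
```

```text
[-0.71364485 -0.16490663  0.46942591]
the job is handed in; nothing more can be done
None
```

The check stroke is done and handed in at about 36 s: bolt drawn fully up, wheel turned one full turn clockwise, and bolt pressed home again without stopping on the rim; I never moved toward the bottle, tin or rack, but took no final picture to check them.

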